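# Extend the pipe rest by one hole

## Robot

A 6-joint arm with a two-finger parallel gripper is mounted at the origin on the work surface. World frame = base frame: x ahead of the robot, y to its left, z up, the work surface at z = 0. Lengths are in m, angles in degrees, forces in N, time in s.
With the tool pointing down it reaches from about 0.425 to 0.95 m from the base axis. Payload 14.7 kg.
Tool frame: the origin (TCP) lies at the very end of the fingers, on their centre line; the grasp point (between the pads) lies 19 mm behind it; z points along the fingers, y is the line along which they close (so a half turn about z gives the same grasp; the last joint's range is limited). The gripper opens to 85 mm and grips with 20 to 120 N. Pads are 22 mm wide; open, the fingers measure 114 mm over their backs; the gripper's body (76 mm by 85 mm) begins 54 mm behind the grasp point. The pads swing forward as they close: fully open they stand 13 mm farther back than shut.
Start: joints at [-73.602, 27.513, 91.461, -0, 61.026, -2.67], TCP at [0.212, -0.614, 0.231] pointing down, gripper open.
Joint ranges: [-157.49, 157.49], [-46.99, 117.5], [13.45, 153.17], [-89.5, 269.5], [5.16, 153.95], [-167.48, 167.48]. Speed limits (degrees/s): [108.29, 108.29, 136.94, 172.46, 172.46, 172.46].

## Interface

Orientations are given as [roll, pitch, yaw] about the fixed x, y, z axes, in that order (R = Rz(yaw) Ry(pitch) Rx(roll)).
In Python, from station import status, imaging, workorder gives the robot as it stands.
- The arm moves only by the tool drive_tool, never from a script. Its argument "deltas" is a list that holds one entry, the list of rows, each a list of 7 numbers: the shift along the world's x, y, z scaled (see below), then the turn, a rotation vector about the world's x, y, z scaled (see below), then the gripper command: -1 is shut, 1 is fully open, values between are in proportion. In form: [[[x, y, z, ax, ay, az, fingers], ...]]. A call has 1 to 20 rows; each row shifts and turns the commanded pose from where the row before left it; what a row does not reach is not made up. The controller multiplies each number of a shift by 0.025 m and each number of a turn by 0.08 rad. A row lasts 1/12 s, in which the tool goes at most 41.7 mm and 7.16 degrees, less where a joint would pass 70% of its speed; a pose out of reach is approached as far as the arm can. A call with a number of a shift or a turn outside -1 to 1 is refused whole. A call with a gripper value outside its range is refused whole. The fingers move at their own pace and stop on an object; "squeeze" is the grip in N (left out, the last holds). Time passes only in rows, so rows that do not move let the fingers close. It gives the time, the measured TCP pose, the force, the opening and the grip force at its end, in the units of the state.
- status.observe(): the state, without advancing time (a new reading comes with each control period).
- imaging.snapshot(name): name is "scene" or "top" or "wrist"; returns a dict with "img" (420x560x3 uint8, red, green, blue), "intrinsics" (3x3 intrinsics, pixels), "eye" and "attitude" of the camera in the world. Camera axes: x right, y down, z forward; pixel columns grow to the right and rows downward; lengths in m; the calibration is good to about 2 mm. A picture is of the moment at which its call begins. There is no depth.
- workorder.job_done(): hands the job in; it is judged then, once.
The state is a dict: "clock": time; "qpos": joint angles; "qvel": joint speeds; "joint_torque": joint torques, N m; "tool_pos": TCP position; "orientation": TCP orientation; "wrist_force": force on the tool from outside, world axes, zero at the start; "moment": the same for the moment, N m; "opening": finger opening in m; "gripper_force": force on a finger pad.
Only numpy, scipy, OpenCV 4.12 (cv2) and the standard library are available. Lean on these libraries where they do the work, as an engineer would, in place of code of your own. Each camera call takes 0.05 s, during which the arm holds its last target. There are 200 camera calls.

## Task

The telescoping pipe rest on the bench must be made one hole longer for the next vacuum pipe. Squeeze its brass snap button flush, draw the sleeve out away from the post until the button snaps fully up in the next hole, and let go. Work gently: do not haul on the sleeve while the button is holding it, stop pulling as soon as it snaps in, and leave the other things on the bench where they are.

Things in the scene. Friction and masses are not known exactly. Their poses are not given: they have to be found in the camera images.
- rest: Pipe rest, fixed to the bench: dark base plate 80 x 390 x 12 mm (y -165 to +225) and a black post, 30 long, centred at y -135, that holds a dark square inner tube level along the rest's y. Origin on the bench right below the snap button, z up. Tube axis at x 0, 72 mm above the bench. Black V saddles on the post and on the sleeve's far end rise to 117 mm.
- hole_centre (a point): On the tube's axis at the sleeve's first hole (at the start 72 mm above the rest's origin); moves with the sleeve, an aluminium square tube 30 x 30 mm, wall 1.5 mm, from y -105 to +140 mm of this point, black saddle centred at +126. Its two upright sides (30 mm apart) can be gripped from above from -70 to +85.
- sleeve (a joint): How far the sleeve is drawn out along the rest's +y, away from the post, m. 0: button in the first hole (play 1 mm). It meets the next hole at +38 to +64 mm: this hole, on the post side of the first, is in a steel keeper flush in the same face, set by hand, so its place must be felt or seen. Slides with about 2 N of friction; end of travel +75 mm.
- button_tip (a point): Tip of the brass snap button, a 9 mm round-ended pin on the fixed inner tube that stands 6 mm out of an 11 mm hole in the sleeve's upright face on the rest's +x side (away from the robot), at the tube axis's height. It does not travel with the sleeve; the tip moves in when pressed.
- button (a joint): How far the button is pushed in (rest's -x), m: 0 up, 0.006 flush, 0.0075 under the wall, 0.0095 stop. Spring 1.5 N at 0, 3.5 N flush. More than 1.5 mm proud it locks the sleeve. Held flush by a flat finger it lets the hole's edge ride over its round end (8 to 12 N of pull in the first mm), then 3 to 5 N; at the next hole it jumps up and stops the sleeve dead.
- blank_flange: Bystander: loose steel disc, 70 mm across, 12 mm thick, on the far side of the rest. Origin at the centre of its underside.
- spanner: Bystander: loose steel spanner, 160 mm long, lying on the far side of the rest.
- solvent_jar: Bystander: brown jar with black lid, 60 mm across, 85 mm high, on the robot's side of the rest. Origin at the centre of its underside.
- clamp_ring: Bystander: loose aluminium ring, 54 mm across, 16 mm high, on the robot's side of the rest. Origin at the centre of its underside.

How it is judged:
By the outcome, as a careful person would: the job done as asked, in the order asked, and still so for the second after the job is handed in, with the robot touching nothing.
It also fails if it takes over 35 s, if anything falls off the work surface, if the arm or the gripper's body presses on something with over 40 N, if the wrist force passes 120 N, or if a joint passes its speed limit or range.

## Working session

There is one attempt and no reset: what is moved stays moved. The work goes in short steps, Python scripts to look and compute and a tool call to move; the robot and the scene stay as the last step left them, time stands still between calls to the robot, and variables do not carry over. Pictures are saved under pics/ and viewed, at most 10 in all, crops included, and the job is handed in when it is done.

Besides the shell and the picture viewer there is one more tool, called after "Request:" as a command line: name --argument value ..., lists and objects as JSON in quotes. drive_tool: Moves the arm, as the interface text tells. Its arguments: {"type":"object","properties":{"deltas":{"type":"array"},"squeeze":{"type":"number"}},"required":["deltas"]}

```bash
mkdir -p pics; cat > h.py <<'E'
import numpy as np, cv2, json
from station import status, imaging, workorder
def snap(c,n,crop=None,k=1):
    s=imaging.snapshot(c); json.dump({a:np.array(s[a]).tolist() for a in("intrinsics","eye","attitude")},open(f"pics/{n}.json","w"))
    im=s["img"][:,:,::-1]; cv2.imwrite(f"pics/{n}_full.png",im)
    show(n,n,crop,k)
def show(n,out,crop=None,k=1):
    im=cv2.imread(f"pics/{n}_full.png")
    if crop: a,b,c,d=crop; im=im[b:d,a:c]
    cv2.imwrite(f"pics/{out}.png",cv2.resize(im,None,fx=k,fy=k,interpolation=cv2.INTER_CUBIC))
def cal(n):
    s=json.load(open(f"pics/{n}.json"));K=np.array(s["intrinsics"]);e=np.array(s["eye"]);R=np.array(s["attitude"])
    if R.shape!=(3,3): print("att",R)
    return K,e,R
def ray(n,u,v,z):
    K,e,R=cal(n);d=R@np.linalg.inv(K)@[u,v,1];return e+d*(z-e[2])/d[2]
def proj(n,p):
    K,e,R=cal(n);q=K@(R.T@(np.array(p)-e));return q[:2]/q[2]
E
python3 - <<'E'
from h import *
snap("scene","s1",None,1.4);snap("top","t1",None,1.4)
for n in("s1","t1"):print(cal(n))
print(status.observe())
E
```

```text
att [-135.73856373   -0.6994759   109.87571874]
(array([[522.01207008,   0.        , 285.51545603],
       [  0.        , 522.01207008, 222.00703376],
       [  0.        ,   0.        ,   1.        ]]), array([1.21622669, 0.22517987, 0.75610948]), array([-135.73856373,   -0.6994759 ,  109.87571874]))
att [-169.72251168    1.20611505  -90.638319  ]
(array([[455.79824792,   0.        , 275.79840137],
       [  0.        , 455.79824792, 202.6892068 ],
       [  0.        ,   0.        ,   1.        ]]), array([ 0.42167809, -0.01146647,  1.03607743]), array([-169.72251168,    1.20611505,  -90.638319  ]))
{'clock': 0.1, 'qpos': array([-7.36019254e+01,  2.75469254e+01,  9.14904786e+01, -2.57872515e-04,
        6.10259932e+01, -2.67010744e+00]), 'qvel': array([-0.07148663, -0.12499803, -0.0977769 ,  0.00505455,  0.02037597,
        0.01599875]), 'joint_torque': array([ 9.55110445e-04, -9.52254009e+01, -4.31043291e+01, -2.54151091e-04,
        5.23931638e-03,  2.88901651e-05]), 'tool_pos': array([ 0.21226243, -0.61397141,  0.23072685]), 'orientation': array([-1.79936661e+02, -2.72816116e-03,  1.90683056e+01]), 'wrist_force': array([-0.0369405 ,  0.82143491,  0.98795173]), 'moment': array([3.43477880e-02, 2.16570676e-02, 7.13108065e-05]), 'gripper_force': 0.0, 'opening': 0.08544028199129201}
```

```bash
sed -i 's/    if R.shape.*/    from scipy.spatial.transform import Rotation as Q\n    if R.shape!=(3,3): R=Q.from_euler("xyz",R,degrees=True).as_matrix()/' h.py
```

```text
(no output)
```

View pics/s1.png

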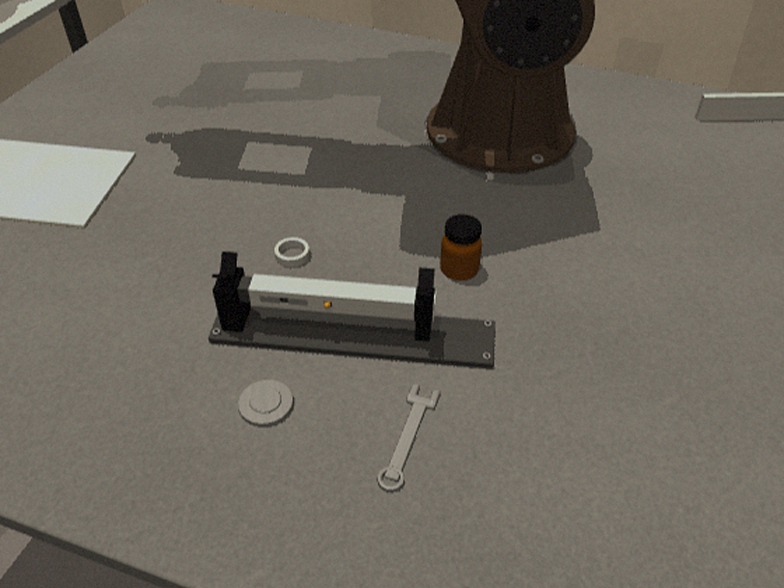

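View pics/t1.png

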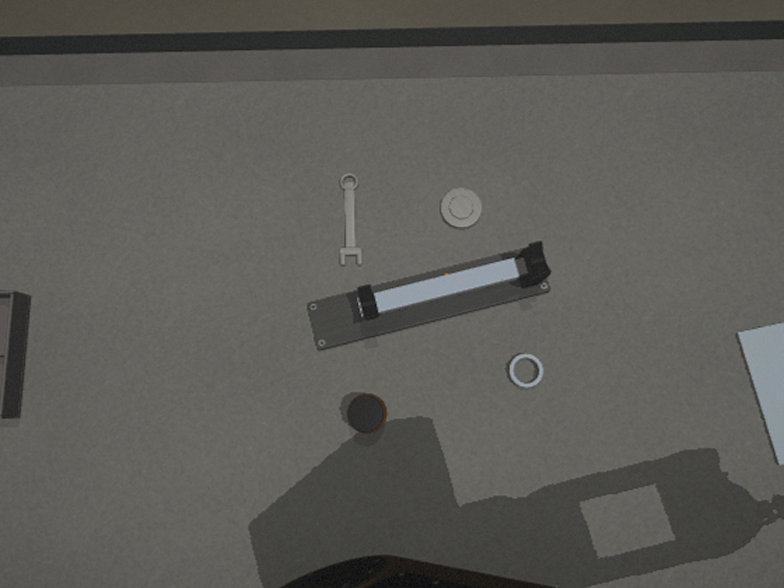

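The scene view shows the button at about (327,304) and the keeper with the next hole at (284,300), both at 1.4x scale. The top view shows the sleeve running from (376,300) to (520,268), with the button at (446,274). I'll enlarge both.

```bash
python3 - <<'E'
from h import *
show("s1","s1c",(145,170,360,265),3.7);show("t1","t1c",(210,160,400,255),4.2)
E
```

```text
(no output)
```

View pics/s1c.png

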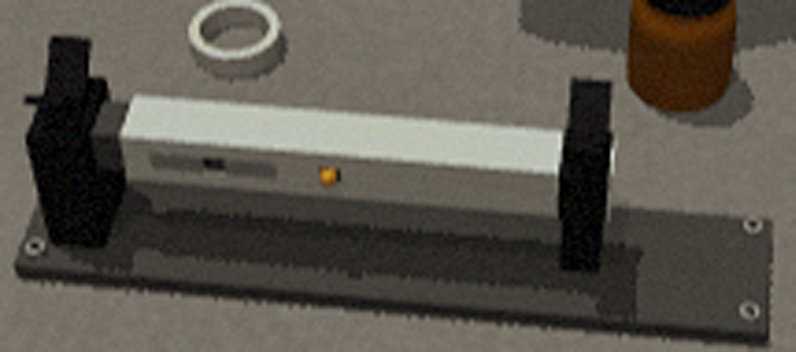

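View pics/t1c.png

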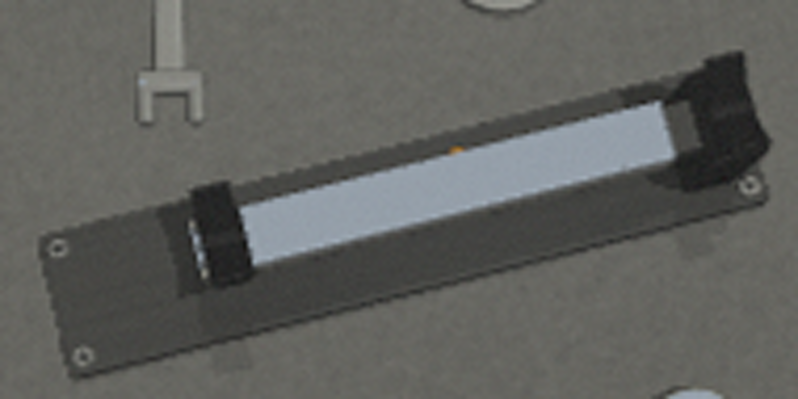

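Crop readings:
- **Scene:** button tip (328,176), next hole (214,163), keeper spanning (150–277).
- **Top:** sleeve's top corners at (662,100), (676,158), (242,207) and (252,265); button at (457,150); plate corners at (40,237), (72,379) and (766,203).

```bash
python3 - <<'E'
from h import *
np.set_printoptions(precision=4,suppress=True)
T=lambda u,v,z:ray("t1",210+(u+.5)/4.2-.5,160+(v+.5)/4.2-.5,z)
S=lambda u,v,z:ray("s1",145+(u+.5)/3.7-.5,170+(v+.5)/3.7-.5,z)
A,B,C,D=[T(*p,.087) for p in((662,100),(676,158),(242,207),(252,265))]
print("sleeve",A,B,C,D,"width",np.linalg.norm(A-B),np.linalg.norm(C-D))
P=[T(*p,.012) for p in((40,237),(72,379),(766,203))];print("plate",P,np.linalg.norm(P[0]-P[1]),np.linalg.norm(P[1]-P[2]))
for d in (A-C,B-D,P[2]-P[1]): print("yaw of -y", np.degrees(np.arctan2(d[1],d[0])))
yy=-(P[2]-P[1]);yy/=np.linalg.norm(yy); xx=np.array([yy[1],-yy[0],0])
print("x",xx,"y",yy)
# origin from plate: P1 = origin + (-.04)x + .225 y
O1=P[1]+.04*xx-.225*yy; O2=P[0]-.04*xx-.225*yy; O3=P[2]+.04*xx+.165*yy
O4=(A+B)/2+.105*yy
print("O",O1,O2,O3,O4)
b=T(457,150,.072);print("btn top",b,"-19mm x",b-.019*xx)
# scene: intersect with vertical planes rest x
def SP(u,v,xr,O):
    e=cal("s1")[1];d=S(u,v,0)-e; t=(xr-(e-O)@xx)/(d@xx);p=e+t*d;return (p-O)@yy,p[2]
O=(O1+O2+O3+O4)/4; O[2]=0; print(O)
for n,u,v,x in(("btn",328,176,.019),("hole",214,163,.015),("k0",150,159,.015),("k1",277,170,.015)):print(n,SP(u,v,x,O))
for n,u,v in(("flange",0,0),): pass
print("ring",ray("t1",526/1.4,371/1.4,.016),"jar",ray("t1",367/1.4,413/1.4,.085),"flange",ray("t1",461/1.4,207/1.4,.012),"span",ray("t1",350/1.4,258/1.4,.005))
E
```

```text
sleeve [ 0.6327 -0.1881  0.087 ] [ 0.6027 -0.1937  0.087 ] [0.5809 0.0248 0.087 ] [0.5515 0.0201 0.087 ] width 0.030481648072761658 0.029864776384723405
plate [array([0.5786, 0.1374, 0.012 ]), array([0.5016, 0.1194, 0.012 ]), array([ 0.5916, -0.2553,  0.012 ])] 0.07914255558868406 0.3853521980059114
yaw of -y -76.34248434782705
yaw of -y -76.51558618691355
yaw of -y -76.49502657400042
x [0.9723 0.2335 0.    ] y [-0.2335  0.9723 -0.    ]
O [ 0.593 -0.09   0.012] [ 0.5923 -0.0907  0.012 ] [ 0.5919 -0.0855  0.012 ] [ 0.5932 -0.0888  0.087 ]
btn top [ 0.6115 -0.0851  0.072 ] -19mm x [ 0.593  -0.0895  0.072 ]
[ 0.5926 -0.0888  0.    ]
btn (np.float64(-0.002193225992913723), np.float64(0.07543656327327308))
hole (np.float64(-0.06080644979609223), np.float64(0.07340024908022225))
k0 (np.float64(-0.09359382472662707), np.float64(0.07221490743258085))
k1 (np.float64(-0.028909379432430472), np.float64(0.0723783019205606))
ring [ 0.4637 -0.2113  0.016 ] jar [0.4027 0.0367 0.085 ] flange [ 0.7355 -0.118   0.012 ] span [0.6532 0.0675 0.005 ]
```

Origin is about (0.593, -0.089), rest yaw 13.5°, and the next hole about 58 mm off. The measured sizes agree with the given ones. The plan is to grip from above with the pads centred 5 mm on the post side of the button, so they keep it flush until the wall covers it. First I move above that point.

Request:
drive_tool --deltas '[[[0.764,1,0,0,0,0.92,1],[0.764,1,0,0,0,0.92,1],[0.764,1,0,0,0,0.92,1],[0.764,1,0,0,0,0.92,1],[0.764,1,0,0,0,0.92,1],[0.764,1,0,0,0,0.92,1],[0.764,1,0,0,0,0.92,1],[0.764,1,0,0,0,0.92,1],[0.764,1,0,0,0,0.92,1],[0.764,1,0,0,0,0.92,1],[0.764,1,0,0,0,0.92,1],[0.764,1,0,0,0,0.92,1],[0.764,1,0,0,0,0.92,1],[0.764,1,0,0,0,0.92,1],[0.764,1,0,0,0,0.92,1],[0.764,1,0,0,0,0.92,1],[0.764,1,0,0,0,0.92,1],[0.764,1,0,0,0,0.92,1],[0.764,0.4,0,0,0,0.92,1],[0.764,0.4,0,0,0,0.92,1]]]'

```text
clock: 1.77
tool_pos: [0.595, -0.1426, 0.2311]
orientation: [-180.0, -0.0, 103.7]
wrist_force: [0.4, -0.4, 0.6]
opening: 0.0854
gripper_force: 0.0
```

Request:
drive_tool --deltas '[[[0,1,0,0,0,0,1],[0,1,0,0,0,0,1],[0,0,0,0,0,0,1],[0,0,0,0,0,0,1]]]'

```text
clock: 2.1
tool_pos: [0.5942, -0.0932, 0.231]
orientation: [-180.0, -0.0, 103.5]
wrist_force: [0.5, 0.2, -0.0]
opening: 0.0855
gripper_force: 0.0
```

```bash
python3 - <<'E'
from h import *
snap("wrist","w1",None,1.4);s=status.observe();print(s["clock"],s["tool_pos"],s["orientation"],s["wrist_force"]);print(cal("w1")[1:])
O=np.array([.593,-.0893,0]);x=np.array([.9723,.2335,0]);y=np.array([-.2335,.9723,0])
for p in (O+.021*x+[0,0,.072],O-.105*y+.015*x+[0,0,.087],O+.015*x+.112*y+[0,0,.087]):print(proj("w1",p)*1.4)
E
```

```text
2.15 [ 0.59429476 -0.09416446  0.23113853] [-1.79979526e+02  4.55456441e-03  1.03470549e+02] [0.03790831 0.31978422 0.6032728 ]
(array([ 0.57617501, -0.02190236,  0.37255773]), array([[ 0.97219211,  0.2246216 ,  0.06623934],
       [ 0.23418167, -0.93102273, -0.27992074],
       [-0.00120591,  0.28764877, -0.95773521]]))
[419.81085144 264.84904515]
[410.60102026 399.94360118]
[415.66690834  97.36029984]
```

View pics/w1.png

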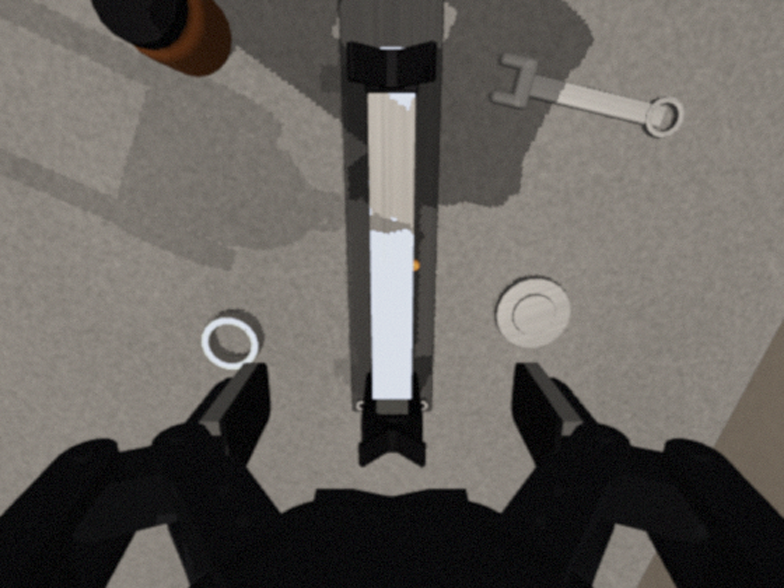

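The wrist view puts the button at (416,265), against a predicted (420,265), and the sleeve edges also match. The fingers straddle it clear of everything, so I descend to z 0.050.

Request:
drive_tool --deltas '[[[0,0,-1,0,0,0,1],[0,0,-1,0,0,0,1],[0,0,-1,0,0,0,1],[0,0,-1,0,0,0,1],[0,0,-1,0,0,0,1],[0,0,-1,0,0,0,0.6],[0,0,-0.8,0,0,0,0.4],[0,0,-0.44,0,0,0,0.2],[0,0,0,0,0,0,0],[0,0,0,0,0,0,0],[0,0,0,0,0,0,0],[0,0,0,0,0,0,0]]]' --squeeze 30

```text
clock: 3.15
tool_pos: [0.5952, -0.0947, 0.0517]
orientation: [179.9, 0.1, 103.4]
wrist_force: [-0.5, -0.0, 0.0]
opening: 0.0422
gripper_force: 0.0
```

Request:
drive_tool --deltas '[[[0,0,0,0,0,0,-0.2],[0,0,0,0,0,0,-0.4],[0,0,0,0,0,0,-0.5],[0,0,0,0,0,0,-0.6],[0,0,0,0,0,0,-1],[0,0,0,0,0,0,-1],[0,0,0,0,0,0,-1],[0,0,0,0,0,0,-1]]]'

```text
clock: 3.82
tool_pos: [0.5952, -0.0946, 0.0517]
orientation: [179.9, 0.1, 103.4]
wrist_force: [-0.5, -0.2, 10.8]
opening: 0.0299
gripper_force: 30.3
```

Opening is 29.9 mm, so the pads are on both faces and the button is flush. I start the draw slowly with a slightly firmer grip.

Request:
drive_tool --deltas '[[[0,0,0.02,0,0,0,-1],[0,0,0.02,0,0,0,-1],[-0.0093,0.039,0,0,0,0,-1],[-0.0093,0.039,0,0,0,0,-1],[-0.0093,0.039,0,0,0,0,-1]]]' --squeeze 45

```text
clock: 4.23
tool_pos: [0.5945, -0.0919, 0.0518]
orientation: [179.9, 0.1, 103.4]
wrist_force: [3.8, -7.9, -0.5]
opening: 0.0296
gripper_force: 46.0
```

Request:
drive_tool --deltas '[[[-0.0093,0.039,0,0,0,0,-1],[-0.0093,0.039,0,0,0,0,-1],[-0.0093,0.039,0,0,0,0,-1]]]'

```text
clock: 4.48
tool_pos: [0.5937, -0.0889, 0.0518]
orientation: [179.9, 0.1, 103.4]
wrist_force: [3.4, -3.9, -0.3]
opening: 0.0292
gripper_force: 45.8
```

The force rose to about 8 N and then fell to about 4 N, as it should when the wall rides over the button. I continue, still well short of the hole.

Request:
drive_tool --deltas '[[[-0.0093,0.039,0,0,0,0,-1],[-0.0093,0.039,0,0,0,0,-1],[-0.0093,0.039,0,0,0,0,-1],[-0.0093,0.039,0,0,0,0,-1],[-0.0187,0.078,0,0,0,0,-1],[-0.0187,0.078,0,0,0,0,-1],[-0.0187,0.078,0,0,0,0,-1],[-0.0187,0.078,0,0,0,0,-1],[-0.0187,0.078,0,0,0,0,-1],[-0.0187,0.078,0,0,0,0,-1],[-0.0187,0.078,0,0,0,0,-1],[-0.0187,0.078,0,0,0,0,-1],[-0.0187,0.078,0,0,0,0,-1],[-0.0187,0.078,0,0,0,0,-1]]]'

```text
clock: 5.65
tool_pos: [0.588, -0.0654, 0.0518]
orientation: [179.9, 0.1, 103.4]
wrist_force: [3.0, -4.2, 0.9]
opening: 0.0293
gripper_force: 45.9
```

```bash
python3 - <<'E'
from h import *
snap("scene","s2",(145,170,360,265),3.7);s=status.observe();print(s["clock"],s["tool_pos"],s["wrist_force"])
E
```

```text
5.7 [ 0.58791147 -0.06493472  0.05177489] [2.05799624 1.40472256 1.87433099]
```

View pics/s2.png

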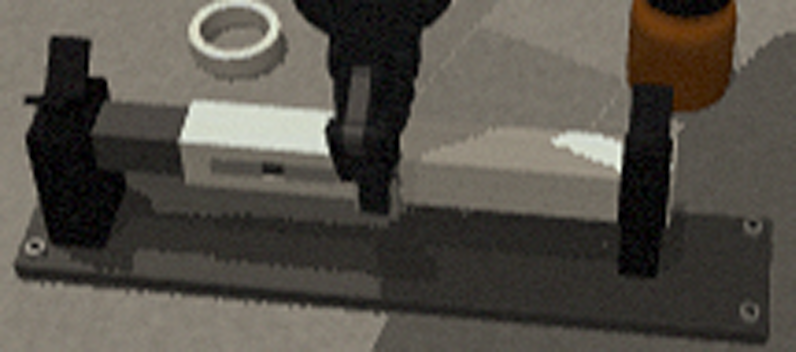

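The sleeve followed. The next hole is now at crop (272,168); I compute how far it still has to go.

```bash
python3 - <<'E'
from h import *
x=np.array([.9723,.2335,0]);y=np.array([-.2335,.9723,0]);O=np.array([.593,-.0893,0])
def SP(u,v,xr):
    e=cal("s1")[1];d=ray("s1",145+(u+.5)/3.7-.5,170+(v+.5)/3.7-.5,0)-e
    p=e+(xr-(e-O)@x)/(d@x)*d;return (p-O)@y
print(SP(214,163,.015),SP(272,168,.015),SP(327,176,.019), "moved",(np.array([.5879,-.0649,0])-[.5952,-.0946,0])@y)
E
```

```text
-0.06009364540623976 -0.03065332154689515 -0.0020110206627294734 moved 0.030581860000000002
```

About 28.6 mm remain (±2). I go 22 mm, then creep.

Request:
drive_tool --deltas '[[[-0.0187,0.078,0,0,0,0,-1],[-0.0187,0.078,0,0,0,0,-1],[-0.0187,0.078,0,0,0,0,-1],[-0.0187,0.078,0,0,0,0,-1],[-0.0187,0.078,0,0,0,0,-1],[-0.0187,0.078,0,0,0,0,-1],[-0.0187,0.078,0,0,0,0,-1],[-0.0187,0.078,0,0,0,0,-1],[-0.0187,0.078,0,0,0,0,-1],[-0.0187,0.078,0,0,0,0,-1],[-0.0187,0.078,0,0,0,0,-1]]]'

```text
clock: 6.62
tool_pos: [0.5828, -0.0438, 0.0517]
orientation: [179.9, 0.0, 103.4]
wrist_force: [2.6, -3.2, 5.2]
opening: 0.0294
gripper_force: 46.4
```

Request:
drive_tool --deltas '[[[-0.0093,0.039,0,0,0,0,-1],[-0.0065,0.027,0,0,0,0,-1],[-0.0065,0.027,0,0,0,0,-1]]]'

```text
clock: 6.87
tool_pos: [0.5821, -0.0411, 0.0517]
orientation: [179.9, 0.0, 103.4]
wrist_force: [2.1, -0.9, 6.3]
opening: 0.0295
gripper_force: 46.6
```

Request:
drive_tool --deltas '[[[-0.0056,0.0233,0,0,0,0,-1],[-0.0056,0.0233,0,0,0,0,-1]]]'

```text
clock: 7.03
tool_pos: [0.5819, -0.04, 0.0518]
orientation: [179.9, 0.0, 103.4]
wrist_force: [2.1, 0.1, 7.2]
opening: 0.0294
gripper_force: 46.6
```

Request:
drive_tool --deltas '[[[-0.0056,0.0233,0,0,0,0,-1],[-0.0056,0.0233,0,0,0,0,-1]]]'

```text
clock: 7.2
tool_pos: [0.5816, -0.0388, 0.0518]
orientation: [179.9, 0.0, 103.4]
wrist_force: [2.8, -2.4, 6.6]
opening: 0.0296
gripper_force: 46.6
```

Request:
drive_tool --deltas '[[[-0.0056,0.0233,0,0,0,0,-1],[-0.0056,0.0233,0,0,0,0,-1]]]'

```text
clock: 7.37
tool_pos: [0.5813, -0.0377, 0.0517]
orientation: [179.9, 0.0, 103.4]
wrist_force: [2.9, -0.9, 6.1]
opening: 0.0294
gripper_force: 46.6
```

Request:
drive_tool --deltas '[[[-0.0056,0.0233,0,0,0,0,-1],[-0.0056,0.0233,0,0,0,0,-1]]]'

```text
clock: 7.53
tool_pos: [0.581, -0.0366, 0.0517]
orientation: [179.9, 0.0, 103.4]
wrist_force: [1.7, -4.2, 5.6]
opening: 0.0296
gripper_force: 46.6
```

```bash
cat >> h.py <<'E'
def brass():
    im=imaging.snapshot("scene")["img"].astype(int)[180:260,185:260]
    m=(im[...,0]-im[...,2]>60);v,u=np.nonzero(m);print("brass px",m.sum(),(u.mean()+185,v.mean()+180) if m.any() else "")
E
python3 - <<'E'
from h import *
im=cv2.imread("pics/s1_full.png")[:,:,::-1].astype(int)[180:260,185:260];print("start",(im[...,0]-im[...,2]>60).sum())
brass();print(status.observe()["wrist_force"])
E
```

```text
start 19
brass px 21 (np.float64(233.0), np.float64(217.0))
[ 2.9930909  -1.56468736  5.66482036]
```

The brass shows again with 21 px, against 19 at the start and in the same place, so it has snapped in. I stop pulling, open and rise.

Request:
drive_tool --deltas '[[[0,0,0,0,0,0,-0.2],[0,0,0,0,0,0,0.2],[0,0,0,0,0,0,0.6],[0,0,0,0,0,0,0.6],[0,0,0,0,0,0,0.6],[0,0,0,0,0,0,0.6],[0,0,0.3,0,0,0,0.6],[0,0,0.6,0,0,0,0.6],[0,0,1,0,0,0,0.6],[0,0,1,0,0,0,0.6],[0,0,1,0,0,0,0.6],[0,0,1,0,0,0,0.6],[0,0,1,0,0,0,0.6],[0,0,0,0,0,0,0.6],[0,0,0,0,0,0,0.6]]]'

```text
clock: 8.83
tool_pos: [0.5814, -0.0367, 0.2007]
orientation: [179.8, 0.1, 103.4]
wrist_force: [-0.2, 0.2, -1.2]
opening: 0.0682
gripper_force: 0.0
```

```bash
python3 - <<'E'
from h import *
snap("scene","s3",(145,170,360,265),3.7);brass();print(status.observe()["wrist_force"])
E
```

```text
brass px 19 (np.float64(233.1578947368421), np.float64(217.1578947368421))
[-0.7056042  -0.25351483 -0.23992059]
```

View pics/s3.png

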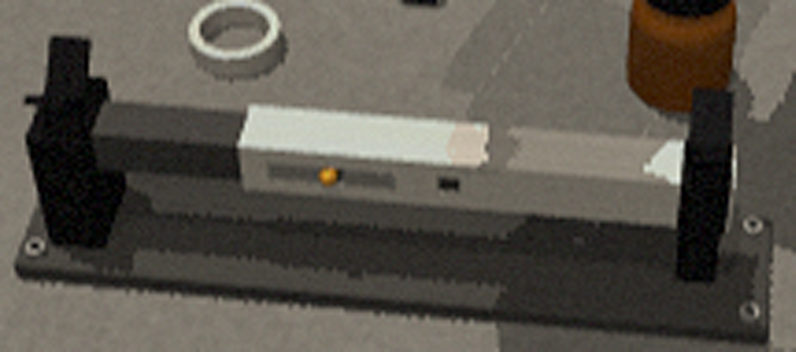

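The button stands fully proud at (328,176) in the keeper, the first hole is empty at (448,184), and the gripper is clear.

```bash
python3 -c "
from station import workorder;print(workorder.job_done())"
```

```text
the job is handed in; nothing more can be done
None
```

The pipe rest is one hole longer: the button snapped fully up in the next hole after about 59 mm of draw, the gripper let go and is clear, the bystanders were not touched, and the job was handed in at about 9 s.

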